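# Check the vacuum pump with its dipstick

### The arm

A 6-joint arm with a two-finger parallel gripper is mounted at the origin on the work surface. World frame = base frame: x ahead of the robot, y to its left, z up, the work surface at z = 0. Lengths are in m, angles in degrees, forces in N, time in s.
With the tool pointing down it reaches from about 0.35 to 0.875 m from the base axis. Payload 4.2 kg.
Tool frame: the origin (TCP) lies at the very end of the fingers, on their centre line; the grasp point (between the pads) lies 19 mm behind it (r.grip_point_offset is the distance from the TCP to the grasp point, in m); z points along the fingers, y is the line along which they close (so a half turn about z gives the same grasp; the last joint's range is limited). The gripper opens to 87 mm and grips with 3 to 60 N. Pads are 19 mm wide; open, the fingers measure 117 mm over their backs; the gripper's body (75 mm by 190 mm) begins 51 mm behind the grasp point.
Start: joints at [89.817, 22.042, 0.453, 0, -68.411, -14.817], TCP at [0.162, 0.604, 0.223] pointing down, gripper open.
Joint ranges: [-179.83, 179.83], [-69.29, 118.12], [-61.27, 80.66], [-181.25, 117.63], [-171.15, -9.14], [-177.46, 177.46]. Speed limits (degrees/s): [159.86, 159.86, 180, 180, 180, 180].

### API

Orientations are given as a 3x3 rotation matrix whose columns are the frame's x, y, z axes.
In Python, from station import r, cams gives the robot as it stands. The module is installed in compiled form; this text tells all that it offers.
- The arm moves only by the shell command python3 -m handwheel 'ROWS'. ROWS is JSON, a list that holds one entry, the list of rows, each a list of 7 numbers: the turn, a rotation vector about the tool's x, y, z in units of 6 degrees (1.0 is 6 degrees), then the shift along the tool's x, y, z in m, then the finger opening in m, from 0 to 0.087. In form: [[[ax, ay, az, x, y, z, jaw], ...]]. A call has 1 to 12 rows; each row shifts and turns the commanded pose from where the row before left it, along the tool's axes as they then stand; what a row does not reach is not made up. A row lasts 1/10 s, in which the tool goes at most 50 mm and 8.59 degrees, less where a joint would pass 70% of its speed; a pose out of reach is approached as far as the arm can. A call with a gripper value outside its range is refused whole. The fingers move at their own pace and stop on an object; the grip force is fixed at half the most. Time passes only in rows, so rows that do not move let the fingers close. It gives the time, the measured TCP pose, the force, the opening and the grip force at its end, in the units of the state.
- r.sense(): the state, without advancing time (a new reading comes with each control period).
- cams.capture(name): name is "scene" or "top"; returns the picture (400x640x3 uint8, red, green, blue); there is no depth.
- cams.get_calibration(name): a dict with "camera_matrix" (3x3 intrinsics, pixels), "rvec" (rotation vector, rad) and "tvec" (3), from world to camera coordinates, as OpenCV has them. Camera axes: x right, y down, z forward; pixel columns grow to the right and rows downward; lengths in m; the calibration is good to about 2 mm. A picture is of the moment at which its call begins. get_calibration takes no time and is no camera call.
- r.finish_job(): hands the job in; it is judged then, once.
The state is a dict: "time_s": time; "joints": joint angles; "joint_velocities": joint speeds; "effort": joint torques, N m; "tcp_pos": TCP position; "ee_rot": TCP orientation; "wrist_force": force on the tool from outside, world axes, zero at the start; "moment": the same for the moment, N m; "gripper_width": opening from 0.0 (shut) to 1.0 (fully open); "gripper_force": force on a finger pad.
Only numpy, scipy, OpenCV 4.12 (cv2) and the standard library are available. Lean on these libraries where they do the work, as an engineer would, in place of code of your own. Each camera call takes 0.05 s, during which the arm holds its last target. There are 200 camera calls.

### The job

Take the dipstick from its rest by the yellow handle and slide it into the pump's slanted tube until its collar stops gently against the mouth; keep it there for a second, then draw it right out. Present it for reading: hold it level, same side up as it lay, with its tip about 10 cm above the red dot of the round reading pad, clear of everything else, and finish there, still holding it steady in the gripper. Leave all the other things where they stand.

Things in the scene. Friction and masses are not known exactly. Their poses are not given: they have to be found in the camera images.
- gauge: pump dipstick, 0.1 to 0.2 kg, lying level on its rest. Origin: centre of the yellow flat-sided handle (90 x 14 x 22 mm along x, y, z), to be gripped. x: along the rod to the tip; z: up as it lies. Black collar, 40 mm diameter, at x = 52 to 60 mm; then a steel rod, 10 mm diameter, round end, tip at x = 150 mm, red and black rings near it. A wire loop trails to x = -65 mm
- gauge_tip (a point): the end of the dipstick's rod, 150 mm ahead of the handle's centre, on the axis
- gauge_collar (a point): centre of the collar's front face (the face towards the tip), 60 mm ahead of the handle's centre, 90 mm behind the tip
- tube_mouth (a point): centre of the mouth of the pump's steel dipstick tube, 150 mm above the table. z: along the tube, outwards, 30 degrees above level (the rod goes in along -z); y: square to the tube, upwards; x: level. Bore 16 mm, flaring over the last 20 mm to 30 mm at the mouth (rim 38 mm outside), 100 mm long. Fully in, the collar's front lies on this rim, a rigid stop
- pump: blue and grey bench vacuum pump, fixed. Origin: centre of the underside of its blue oil case (120 x 120 mm, 140 mm high); a grey motor extends to y = 260 mm with a terminal box 148 mm high and an inlet stub 165 mm high; the tube leaves the -y face, its mouth at y = -145 mm, 150 mm up
- rack: white rest for the dipstick, fixed. Origin: on the table below the handle's centre; x along the dipstick to its tip. Base 180 x 60 x 10 mm; notched posts under the handle at x = -37 mm and the rod at x = 105 mm (8 mm thick, 40 mm wide, tops at 59 and 65 mm). Handle's centre 60 mm above the table, free at both sides between the posts
- pad: round reading pad, fixed on the table: grey disc 110 mm diameter, 10 mm high, with a white face and a red dot 12 mm wide in the middle. Origin: centre of its underside
- pad_centre (a point): the red dot: centre of the reading pad's white face, 12 mm above the table, z up
- bottle_a: amber bottle, 40 mm diameter, 95 mm high, loose bystander; origin at its underside
- bottle_b: second amber bottle, 40 mm diameter, 95 mm high, loose bystander; origin at its underside
- beaker: empty clear beaker, 60 mm diameter, 65 mm high, loose bystander; origin at its underside
- jar: glass jar with brass lid, 52 mm diameter, 60 mm high, loose bystander; origin at its underside
- dish: shallow glass dish, 80 mm diameter, 15 mm high, loose bystander; origin at its underside
- stopper: black rubber stopper, 32 mm diameter, 28 mm high, loose bystander; origin at its underside
Mind the look-alikes: they are no part of the job. There is more than one size of the gauge; the job needs the largest.

How it is judged:
By the outcome, as a careful person would: the job done as asked, in the order asked, and still so for the second after the job is handed in, while the arm keeps its last pose, push and grip.
It also fails if it takes over 51 s, if anything falls off the work surface, if the arm or the gripper's body presses on something with over 40 N, if the wrist force passes 120 N, or if a joint passes its speed limit or range.

## Working session

There is one attempt and no reset: what is moved stays moved. The work goes in short steps, Python scripts to look and compute and a shell command to move; the robot and the scene stay as the last step left them, time stands still between calls to the robot, and variables do not carry over. Pictures are saved under pics/ and viewed, at most 10 in all, crops included, and the job is handed in when it is done.

```bash
mkdir -p pics; python3 - <<'E'
from station import r,cams
import cv2,numpy as np
for n in("scene","top"):
    cv2.imwrite(f"pics/{n}0.png",cams.capture(n)[:,:,::-1])
    c=cams.get_calibration(n);print(n,np.round(c["camera_matrix"],1).tolist(),np.round(c["rvec"],4),np.round(c["tvec"],4))
s=r.sense();print(s["time_s"],s["tcp_pos"],np.round(s["ee_rot"],3))
E
```

```text
scene [[399.6, 0.0, 321.9], [0.0, 399.6, 196.8], [0.0, 0.0, 1.0]] [ 2.0365  1.6696 -0.5342] [-0.0191 -0.4055  1.411 ]
top [[396.2, 0.0, 319.3], [0.0, 396.2, 202.7], [0.0, 0.0, 1.0]] [ 2.1427 -2.117   0.2233] [-0.1027  0.567   0.9377]
0.1 [0.16157285 0.60320629 0.22156042] [[ 0.966 -0.259 -0.   ]
 [-0.259 -0.966 -0.002]
 [ 0.     0.002 -1.   ]]
```

View pics/scene0.png

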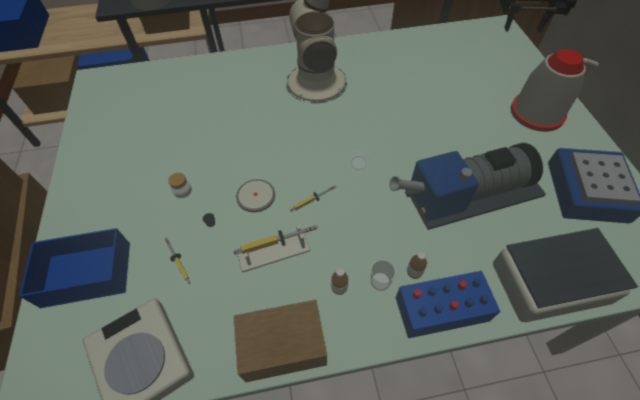

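View pics/top0.png

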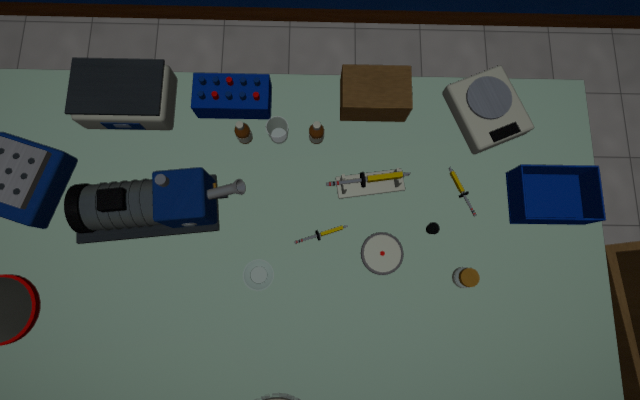

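Three dipsticks are in view. In the top picture they are at (369,178), on the white rack and clearly the longest, and at (320,234) and (463,190), both smaller and lying on the table. The one on the rack fits the description. The tube mouth is at top (240,187) / scene (396,184), and the red dot at top (382,253) / scene (255,194). I'll confirm with an enlarged crop and measure.

```bash
cat > h.py <<'E'
import cv2,numpy as np
from station import r,cams
def cal(n):
    c=cams.get_calibration(n);R=cv2.Rodrigues(np.array(c["rvec"],float))[0];return np.array(c["camera_matrix"]),R,np.array(c["tvec"],float).ravel()
def proj(n,p):
    K,R,t=cal(n);q=K@(R@np.array(p,float)+t);return q[:2]/q[2]
def plane(n,uv,z):
    K,R,t=cal(n);o=-R.T@t;d=R.T@np.linalg.solve(K,[uv[0],uv[1],1]);return o+d*(z-o[2])/d[2]
def tri(us,ut):
    A=[];b=[]
    for n,u in(("scene",us),("top",ut)):
        K,R,t=cal(n);o=-R.T@t;d=R.T@np.linalg.solve(K,[u[0],u[1],1]);d/=np.linalg.norm(d);P=np.eye(3)-np.outer(d,d);A.append(P);b.append(P@o)
    return np.linalg.lstsq(np.vstack(A),np.hstack(b),rcond=None)[0]
E
python3 - <<'E'
from h import *
S=cv2.imread("pics/scene0.png");T=cv2.imread("pics/top0.png")
for n,im in(("scene",S),("top",T)):
    h=cv2.cvtColor(im,cv2.COLOR_BGR2HSV)
    for nm,lo,hi in(("yel",(18,140,80),(34,255,255)),("red",(0,130,100),(8,255,255))):
        m=cv2.inRange(h,lo,hi);k,l,st,c=cv2.connectedComponentsWithStats(m)
        for i in range(1,k):
            if st[i,4]>(25 if nm=="yel" else 4) and 150<c[i,0]<500 and 100<c[i,1]<300:
                p=np.argwhere(l==i)[:,::-1].astype(np.float32);b=cv2.minAreaRect(p);print(n,nm,st[i,4],c[i].round(1),np.round(b[0],1),np.round(b[1],1),round(b[2],1), plane(n,c[i],.06 if nm=="yel" else .012).round(4))
    print(n,"tcp",proj(n,r.sense()["tcp_pos"]),"base",proj(n,[0,0,0]))
a=cv2.resize(S[150:270,160:340],None,fx=4,fy=4,interpolation=3)[:,:400*2]
A=cv2.resize(S[165:275,220:330],(400,400),interpolation=3);B=cv2.resize(S[155:225,370:440],(400,400),interpolation=3)
C=cv2.resize(T[150:215,320:420],(400,200)[:2],interpolation=3);C=cv2.resize(T[150:200,320:420],(400,200),interpolation=3);D=cv2.resize(T[160:210,185:285],(400,200),interpolation=3)
cv2.imwrite("pics/crop1.png",np.vstack([np.hstack([A,B]),np.hstack([C,D])]))
E
```

```text
scene yel 39 [303.8 201.6] [303.6 201.7] [ 1.8 19.2] 63.4 [ 0.5334 -0.1327  0.06  ]
scene yel 140 [258.6 242.8] [258.8 242.8] [ 3.8 35.7] 72.9 [ 0.6315 -0.2619  0.06  ]
scene yel 53 [181. 268.] [181. 268.] [20.6  2.4] 61.4 [ 0.6619 -0.4497  0.06  ]
scene red 22 [462.5 283.9] [462.5 284. ] [5. 4.] 0.0 [0.8145 0.2066 0.012 ]
scene red 20 [417.  292.9] [417. 293.] [4. 4.] 90.0 [0.8146 0.0919 0.012 ]
scene tcp [522.44015278  29.68981125] base [316.49507853  81.92619671]
top yel 73 [457.3 180.7] [457.3 180.8] [22.4  3.2] 61.7 [ 0.629  -0.4453  0.06  ]
top yel 175 [385.1 175.7] [384.9 175.6] [ 5.1 34.6] 82.9 [ 0.6394 -0.2617  0.06  ]
top yel 80 [331.6 230.2] [331.6 230.2] [ 3.5 22.4] 72.5 [ 0.4989 -0.1266  0.06  ]
top yel 254 [469.6 277.2] [469.5 277.5] [17. 17.] 90.0 [ 0.3887 -0.4618  0.06  ]
top red 15 [381.8 252.8] [381.8 252.8] [3.5 2.8] 45.0 [ 0.4481 -0.258   0.012 ]
top tcp [-55.22144629 394.47050435] base [275.93577847 442.32514205]
```

View pics/crop1.png

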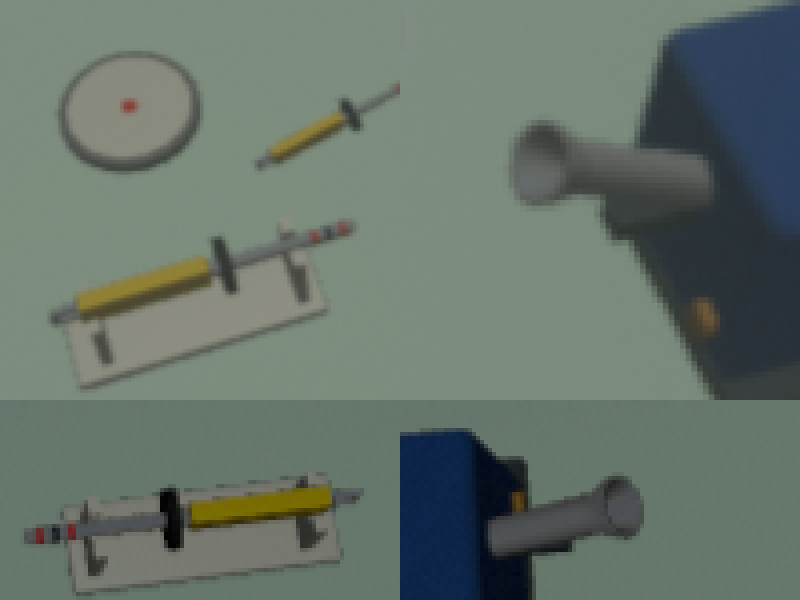

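The crop confirms it: the large dipstick lies on the rack, with its tip at scene (317.6,227.2) / top (326,184). The tube mouth rim is centred at scene (394.5,183.5) / top (240.5,186.5). Next I compute the poses and use the case top's outline for the tube azimuth.

```bash
python3 - <<'E'
from h import *
T=cv2.imread("pics/top0.png");S=cv2.imread("pics/scene0.png")
tip=tri((317.6,227.2),(326.2,184));print("tip",tip,plane("top",(326.2,184),.06),plane("scene",(317.6,227.2),.06))
print("collar",tri((281.5,237.8),(363,179.6)))
print("mouth",tri((394.5,183.5),(240.5,186.5)),plane("scene",(394.5,183.5),.15),plane("top",(240.5,186.5),.15))
for n in("scene","top"):
    K,R,t=cal(n);print(n,"cam",(-R.T@t).round(3))
# handle axis: top view mask & scene mask end points
for n,im in(("scene",S),("top",T)):
    h=cv2.cvtColor(im,cv2.COLOR_BGR2HSV)
    m=cv2.inRange(h,(18,110,60),(36,255,255));k,l,st,c=cv2.connectedComponentsWithStats(m)
    i=max(range(1,k),key=lambda i:st[i,4] if abs(c[i,1]-(242 if n=="scene" else 176))<6 and 220<c[i,0]<420 else 0)
    p=np.argwhere(l==i)[:,::-1].astype(np.float32);print(n,"handle",cv2.boxPoints(cv2.minAreaRect(p)).round(1).tolist(),c[i])
    # blue top face: brightest blue
    roi=(slice(160,235),slice(145,225)) if n=="top" else (slice(145,225),slice(405,485))
    hh=h[roi];m=cv2.inRange(hh,(100,120,(70 if n=="top" else 70)),(125,255,255));k,l,st,c=cv2.connectedComponentsWithStats(m);i=1+np.argmax(st[1:,4])
    cn=cv2.findContours((l==i).astype(np.uint8),0,2)[0][0]
    q=cv2.approxPolyDP(cv2.convexHull(cn),3,True)[:,0]+[roi[1].start,roi[0].start]
    print(n,"blue",st[i,4],[(x.tolist(),plane(n,x,.14)[:2].round(3).tolist()) for x in q])
E
```

```text
tip [ 0.61597231 -0.11197338  0.05861761] [ 0.61554433 -0.11254759  0.06      ] [ 0.61686134 -0.11147024  0.06      ]
collar [ 0.62850155 -0.20516521  0.0596436 ]
mouth [0.5852774  0.08592018 0.14913043] [0.58588203 0.0861412  0.15      ] [0.58496267 0.08525157 0.15      ]
scene cam [ 1.119 -0.187  0.932]
top cam [ 0.38  -0.078  1.03 ]
scene handle [[240.3000030517578, 245.8000030517578], [275.5, 235.3000030517578], [277.0, 240.39999389648438], [241.89999389648438, 250.89999389648438]] [258.64583333 243.02604167]
scene blue 1373 [([455, 152], [0.513, 0.272]), ([477, 183], [0.618, 0.287]), ([438, 194], [0.63, 0.183]), ([420, 162], [0.527, 0.173])]
top handle [[366.70001220703125, 175.3000030517578], [401.8999938964844, 170.89999389648438], [402.70001220703125, 177.39999389648438], [367.5, 181.8000030517578]] [384.64732143 176.15178571]
top blue 2051 [([199, 169], [0.627, 0.185]), ([201, 215], [0.52, 0.173]), ([153, 218], [0.512, 0.28]), ([152, 174], [0.614, 0.291])]
```

```bash
cat >> h.py <<'E'
from scipy.spatial.transform import Rotation as Ro
def gR(az,pitch):  # gauge axes as columns; pitch = nose down
    a,p=np.radians([az,pitch]);x=np.array([np.cos(a)*np.cos(p),np.sin(a)*np.cos(p),-np.sin(p)]);y=np.array([-np.sin(a),np.cos(a),0]);return np.c_[x,y,np.cross(x,y)]
def plan(p,R):     # TCP target pose: print turn (6 deg units) in tool axes, shift in present tool axes and after-turn axes
    s=r.sense();R0=np.array(s["ee_rot"]);d=np.array(p)-s["tcp_pos"]
    print("t",s["time_s"],"tcp",np.round(s["tcp_pos"],4),"turn",np.round(Ro.from_matrix(R0.T@R).as_rotvec(degrees=True)/6,3),"shift now",np.round(R0.T@d,4),"after",np.round(R.T@d,4),"F",np.round(s["wrist_force"],1),"w",round(s["gripper_width"],3))
def tool(G): return np.c_[-G[:,0],G[:,1],-G[:,2]]
H=np.array([.6358,-.261,.06]);AZ=97.5;M=np.array([.5855,.0857,.15]);AT=96.3
E
python3 -m handwheel '[[[0,0,1.25,0,0,-0.01,0.087],[0,0,1.25,0,0,-0.01,0.087],[0,0,1.25,0,0,-0.01,0.087],[0,0,1.25,0,0,-0.01,0.087],[0,0,1.25,0,0,-0.01,0.087],[0,0,1.25,0,0,-0.01,0.087],[0,0,1.25,0,0,-0.01,0.087],[0,0,1.25,0,0,-0.01,0.087],[0,0,1.25,0,0,0,0.087]]]'
python3 -c "
from h import *
plan(H+[0,0,.10],tool(gR(AZ,0)))"
```

```text
time_s: 1.0
tcp_pos: [0.1618, 0.6041, 0.3037]
ee_rot: [[0.125, -0.992, 0.0], [-0.992, -0.125, 0.002], [-0.002, -0.001, -1.0]]
wrist_force: [0.2, -0.0, -0.2]
gripper_width: 0.998
gripper_force: 0.0
t 1.0 tcp [0.1618 0.6041 0.3037] turn [-0.006  0.018 -0.05 ] shift now [ 0.9179 -0.3617  0.1422] after [ 0.9196 -0.357   0.1437] F [ 0.2 -0.  -0.2] w 0.998
```

```bash
python3 -m handwheel '[[[0,0,0,0.042,-0.0165,0,0.06],[0,0,0,0.042,-0.0165,0,0.06],[0,0,0,0.042,-0.0165,0,0.06],[0,0,0,0.042,-0.0165,0,0.06],[0,0,0,0.042,-0.0165,0,0.06],[0,0,0,0.042,-0.0165,0,0.06],[0,0,0,0.042,-0.0165,0,0.06],[0,0,0,0.042,-0.0165,0,0.06],[0,0,0,0.042,-0.0165,0,0.06],[0,0,0,0.042,-0.0165,0,0.06],[0,0,0,0.042,-0.0165,0,0.06]]]'
python3 -m handwheel '[[[0,0,0,0.042,-0.0165,0,0.06],[0,0,0,0.042,-0.0165,0,0.06],[0,0,0,0.042,-0.0165,0,0.06],[0,0,0,0.042,-0.0165,0,0.06],[0,0,0,0.042,-0.0165,0,0.06],[0,0,0,0.042,-0.0165,0,0.06],[0,0,0,0.042,-0.0165,0,0.06],[0,0,0,0.042,-0.0165,0.02,0.06],[0,0,0,0.042,-0.0165,0.03,0.06],[0,0,0,0.042,-0.0165,0.03,0.06],[0,0,0,0.036,0,0.03,0.06],[0,0,0,0,0,0,0.06]]]'
python3 - <<'E'
from h import *
plan(H+[0,0,.10],tool(gR(AZ,0)))
a,b=[cams.capture(n) for n in("scene","top")]
cv2.imwrite("pics/a.png",np.vstack([cv2.resize(a[150:290,190:400],(600,400)),])[:,:,::-1])
cv2.imwrite("pics/crop2.png",np.hstack([cv2.resize(a[130:290,180:340],(400,400)),cv2.resize(b[90:250,290:450],(400,400))])[:,:,::-1])
E
```

```text
time_s: 2.1
tcp_pos: [0.4022, 0.1675, 0.3025]
ee_rot: [[0.131, -0.991, -0.0], [-0.991, -0.131, 0.0], [-0.0, 0.0, -1.0]]
wrist_force: [0.1, 0.4, 0.0]
gripper_width: 0.692
gripper_force: 0.0
time_s: 3.3
tcp_pos: [0.6188, -0.258, 0.1894]
ee_rot: [[0.125, -0.992, -0.012], [-0.992, -0.125, 0.003], [-0.005, 0.012, -1.0]]
wrist_force: [-1.7, 0.3, -0.9]
gripper_width: 0.687
gripper_force: 0.0
t 3.3 tcp [ 0.6188 -0.258   0.1894] turn [ 0.112  0.048 -0.053] shift now [ 0.0053 -0.0169  0.0292] after [ 0.0052 -0.0165  0.0294] F [-1.7  0.3 -0.9] w 0.687
```

View pics/crop2.png

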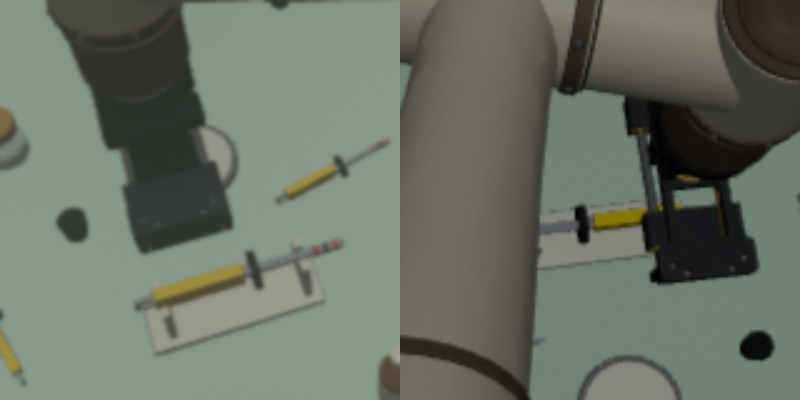

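The scene crop shows the gripper above and beside the rack. The handle is at crop (200,285), free of the fingers. Next I correct the position and go down.

```bash
python3 -m handwheel '[[[0.1,0.05,-0.05,0.005,-0.017,0.02,0.06],[0,0,0,0,0,0.02,0.06],[0,0,0,0,0,0.02,0.06],[0,0,0,0,0,0.02,0.06],[0,0,0,0,0,0.0,0.06],[0,0,0,0,0,0,0.06]]]'
python3 - <<'E'
from h import *
plan(H+[0,0,-.019],tool(gR(AZ,0)))
a,b=[cams.capture(n) for n in("scene","top")]
cv2.imwrite("pics/crop3.png",np.hstack([cv2.resize(a[190:290,220:320],(400,400)),cv2.resize(b[130:230,330:430],(400,400))])[:,:,::-1])
E
```

```text
time_s: 4.0
tcp_pos: [0.6408, -0.2574, 0.1191]
ee_rot: [[0.137, -0.99, 0.013], [-0.99, -0.138, -0.005], [0.007, -0.013, -1.0]]
wrist_force: [-0.8, -0.2, 0.7]
gripper_width: 0.689
gripper_force: 0.0
t 4.0 tcp [ 0.6408 -0.2574  0.1191] turn [-0.12  -0.062  0.067] shift now [0.0024 0.0064 0.078 ] after [0.0029 0.0054 0.0781] F [-0.8 -0.2  0.7] w 0.689
```

View pics/crop3.png

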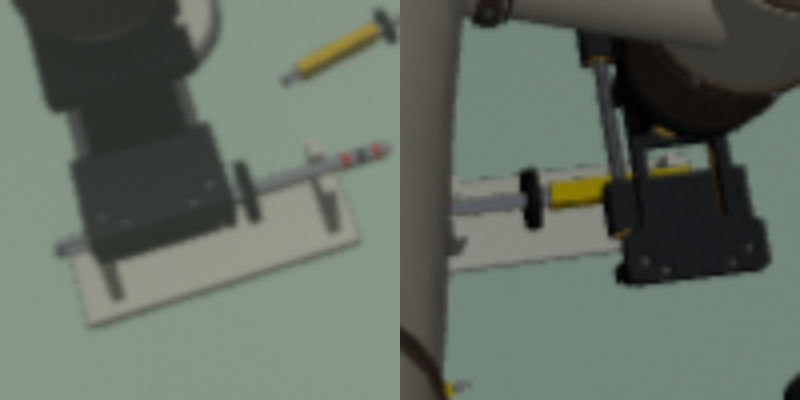

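```bash
python3 -m handwheel '[[[-0.12,-0.06,0.07,0.0025,0.006,0.01,0.06],[0,0,0,0,0,0,0.06],[0,0,0,0,0,0,0.06],[0,0,0,0,0,0,0.06]]]'
python3 - <<'E'
from h import *
plan(H+[0,0,-.019],tool(gR(AZ,0)))
E
```

```text
time_s: 4.5
tcp_pos: [0.6345, -0.2616, 0.1073]
ee_rot: [[0.128, -0.992, -0.002], [-0.992, -0.128, 0.001], [-0.001, 0.002, -1.0]]
wrist_force: [-0.4, 0.4, 0.4]
gripper_width: 0.69
gripper_force: 0.0
t 4.5 tcp [ 0.6345 -0.2616  0.1073] turn [ 0.018  0.008 -0.021] shift now [-0.0004 -0.0015  0.0663] after [-0.0005 -0.0014  0.0663] F [-0.4  0.4  0.4] w 0.69
```

```bash
python3 -m handwheel '[[[0,0,0,0,-0.001,0.02,0.06],[0,0,0,0,0,0.02,0.06],[0,0,0,0,0,0.015,0.06],[0,0,0,0,0,0.01,0.06],[0,0,0,0,0,0,0.06],[0,0,0,0,0,0,0.06],[0,0,0,0,0,0,0.06]]]'
python3 - <<'E'
from h import *
plan(H+[0,0,-.019],tool(gR(AZ,0)))
E
python3 -m handwheel '[[[0,0,0,0,0,0,0.03],[0,0,0,0,0,0,0.02],[0,0,0,0,0,0,0.015],[0,0,0,0,0,0,0.01],[0,0,0,0,0,0,0.005],[0,0,0,0,0,0,0],[0,0,0,0,0,0,0],[0,0,0,0,0,0,0],[0,0,0,0,0,0,0]]]'
```

```text
time_s: 5.2
tcp_pos: [0.6361, -0.2615, 0.0433]
ee_rot: [[0.129, -0.992, -0.0], [-0.992, -0.129, 0.0], [-0.0, 0.0, -1.0]]
wrist_force: [-0.6, -0.6, 0.6]
gripper_width: 0.689
gripper_force: 0.0
t 5.2 tcp [ 0.6361 -0.2615  0.0433] turn [ 0.001  0.001 -0.017] shift now [-0.0005  0.0002  0.0023] after [-0.0005  0.0002  0.0023] F [-0.6 -0.6  0.6] w 0.689
time_s: 6.1
tcp_pos: [0.6354, -0.2613, 0.0422]
ee_rot: [[0.128, -0.992, -0.002], [-0.992, -0.128, 0.001], [-0.001, 0.002, -1.0]]
wrist_force: [0.5, -0.5, -0.2]
gripper_width: 0.157
gripper_force: 30.0
```

```bash
python3 -m handwheel '[[[0,0,0,0,0,-0.01,0],[0,0,0,0,0,-0.02,0],[0,0,0,0,0,-0.03,0],[0,0,0,0,0,-0.04,0],[0,0,0,0,0,-0.04,0],[0,0,0,0,0,-0.03,0],[0,0,0,0,0,-0.02,0],[0,0,0,0,0,0,0],[0,0,0,0,0,0,0],[0,0,0,0,0,0,0]]]'
cat >> h.py <<'E'
OFF=.0178
def seat(back): # TCP pose with the tip/collar drawn back from fully seated
    G=gR(AT,30);d=G[:,0];h=M-d*(.06+back);plan(h-G[:,2]*OFF,tool(G))
E
python3 - <<'E'
from h import *
seat(.13)
a,b=[cams.capture(n) for n in("scene","top")]
cv2.imwrite("pics/crop4.png",np.hstack([cv2.resize(a[130:290,180:340],(400,400)),cv2.resize(b[90:250,290:450],(400,400))])[:,:,::-1])
E
```

```text
time_s: 7.1
tcp_pos: [0.6345, -0.261, 0.2299]
ee_rot: [[0.128, -0.992, -0.006], [-0.992, -0.128, 0.002], [-0.003, 0.006, -1.0]]
wrist_force: [-0.4, -0.2, -1.4]
gripper_width: 0.158
gripper_force: 30.0
t 7.1 tcp [ 0.6345 -0.261   0.2299] turn [0.009 5.028 0.189] shift now [-0.1767  0.0074  0.0009] after [-0.153   0.0107 -0.088 ] F [-0.4 -0.2 -1.4] w 0.158
```

View pics/crop4.png

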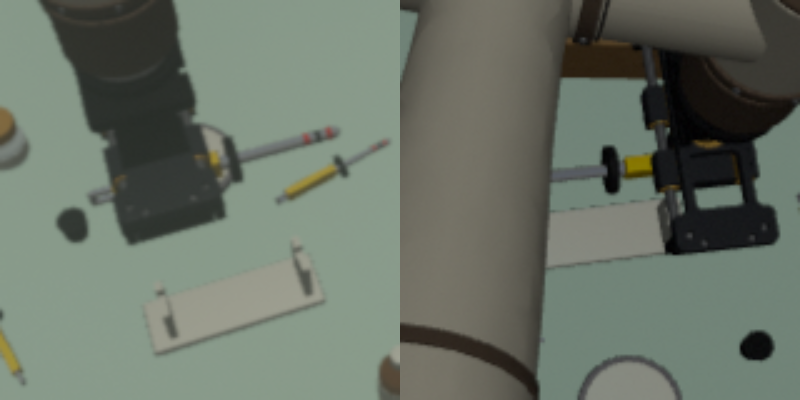

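```bash
python3 -m handwheel '[[[0,1,0.04,0,0,0,0],[0,1,0.04,0,0,0,0],[0,1,0.04,0,0,0,0],[0,1,0.04,0,0,0,0],[0,1,0.03,0,0,0,0],[0,0,0,-0.03,0.002,-0.018,0],[0,0,0,-0.03,0.002,-0.018,0],[0,0,0,-0.03,0.002,-0.018,0],[0,0,0,-0.03,0.002,-0.018,0],[0,0,0,-0.025,0.002,-0.012,0],[0,0,0,-0.008,0,-0.004,0],[0,0,0,0,0,0,0]]]'
python3 -m handwheel '[[[0,0,0,0,0,0,0],[0,0,0,0,0,0,0],[0,0,0,0,0,0,0],[0,0,0,0,0,0,0]]]'
python3 - <<'E'
from h import *
seat(.13)
a,b=[cams.capture(n) for n in("scene","top")]
cv2.imwrite("pics/s5.png",a[:,:,::-1]);cv2.imwrite("pics/t5.png",b[:,:,::-1])
G=gR(AT,30);d=G[:,0]
for q in(.04,.13):print(q,proj("scene",M-d*q),proj("top",M-d*q))
cv2.imwrite("pics/crop5.png",np.hstack([cv2.resize(a[130:230,320:420],(400,400),interpolation=3),cv2.resize(b[130:230,210:310],(400,400),interpolation=3)])[:,:,::-1])
E
```

```text
time_s: 8.4
tcp_pos: [0.6064, -0.086, 0.2313]
ee_rot: [[0.096, -0.994, 0.057], [-0.861, -0.112, -0.496], [0.499, -0.001, -0.867]]
wrist_force: [-0.1, -0.6, -1.2]
gripper_width: 0.159
gripper_force: 30.0
time_s: 8.8
tcp_pos: [0.6063, -0.0879, 0.232]
ee_rot: [[0.092, -0.994, 0.056], [-0.862, -0.108, -0.496], [0.499, -0.003, -0.867]]
wrist_force: [0.7, 0.7, -2.3]
gripper_width: 0.158
gripper_force: 30.0
t 8.8 tcp [ 0.6063 -0.0879  0.232 ] turn [-0.015  0.01  -0.026] shift now [-0.0024  0.0016  0.0014] after [-0.0024  0.0016  0.0014] F [ 0.7  0.7 -2.3] w 0.158
0.04 [381.89160275 182.00689405] [254.34014521 182.7602741 ]
0.13 [351.80293475 178.61000316] [288.13655371 174.31204894]
```

View pics/crop5.png

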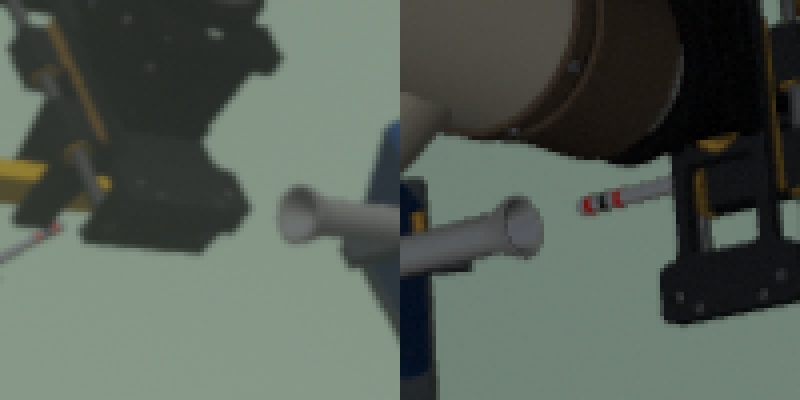

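The top crop shows the tip at full-image (255,181.5), against (254.8,182) predicted, and in line with the mouth at (240.8,186.5). I correct the residual and go in.

```bash
python3 -m handwheel '[[[-0.015,0.01,-0.026,-0.012,0.0016,0.0014,0],[0,0,0,-0.015,0,0,0],[0,0,0,-0.015,0,0,0],[0,0,0,-0.01,0,0,0],[0,0,0,0,0,0,0],[0,0,0,0,0,0,0],[0,0,0,0,0,0,0]]]'
python3 -c "
from h import *
seat(.08)
print(np.array(r.sense()['moment']).round(2))"
```

```text
time_s: 9.6
tcp_pos: [0.6, -0.0431, 0.205]
ee_rot: [[0.096, -0.994, 0.056], [-0.861, -0.111, -0.497], [0.5, -0.0, -0.866]]
wrist_force: [-0.5, 0.2, -1.7]
gripper_width: 0.161
gripper_force: 30.0
t 9.6 tcp [ 0.6    -0.0431  0.205 ] turn [-0.01   0.     0.009] shift now [0.0002 0.0003 0.0006] after [0.0002 0.0003 0.0006] F [-0.5  0.2 -1.7] w 0.161
[ 1.24  0.13 -0.03]
```

```bash
python3 -m handwheel '[[[0,0,0,-0.008,0,0,0],[0,0,0,-0.008,0,0,0],[0,0,0,-0.008,0,0,0],[0,0,0,0,0,0,0],[0,0,0,0,0,0,0]]]'
python3 -c "
from h import *
seat(.05)
print(np.array(r.sense()['moment']).round(2))"
```

```text
time_s: 10.1
tcp_pos: [0.5976, -0.0222, 0.1926]
ee_rot: [[0.097, -0.994, 0.056], [-0.86, -0.112, -0.497], [0.5, 0.0, -0.866]]
wrist_force: [-0.3, -0.4, -2.3]
gripper_width: 0.156
gripper_force: 30.0
t 10.1 tcp [ 0.5976 -0.0222  0.1926] turn [-0.006 -0.002  0.018] shift now [-0.0053  0.0002  0.0004] after [-0.0053  0.0002  0.0004] F [-0.3 -0.4 -2.3] w 0.156
[ 1.28  0.06 -0.01]
```

```bash
python3 -m handwheel '[[[0,0,0,-0.007,0,0,0],[0,0,0,-0.007,0,0,0],[0,0,0,-0.006,0,0,0],[0,0,0,0,0,0,0],[0,0,0,0,0,0,0]]]'
python3 -c "
from h import *
seat(.03)
print(np.array(r.sense()['moment']).round(2))"
```

```text
time_s: 10.6
tcp_pos: [0.5957, -0.0051, 0.1827]
ee_rot: [[0.097, -0.994, 0.056], [-0.861, -0.111, -0.497], [0.5, 0.0, -0.866]]
wrist_force: [-0.2, -0.1, -0.8]
gripper_width: 0.158
gripper_force: 30.0
t 10.6 tcp [ 0.5957 -0.0051  0.1827] turn [-0.006 -0.002  0.015] shift now [-0.0054  0.0001  0.0004] after [-0.0054  0.0002  0.0004] F [-0.2 -0.1 -0.8] w 0.158
[ 1.29  0.11 -0.02]
```

```bash
python3 -m handwheel '[[[0,0,0,-0.006,0,0,0],[0,0,0,-0.005,0,0,0],[0,0,0,-0.004,0,0,0],[0,0,0,0,0,0,0],[0,0,0,0,0,0,0]]]'
python3 - <<'E'
from h import *
seat(0.01)
print(np.array(r.sense()['moment']).round(2))
a,b=[cams.capture(n) for n in("scene","top")]
cv2.imwrite("pics/crop6.png",np.hstack([cv2.resize(a[140:220,340:420],(400,400),interpolation=3),cv2.resize(b[150:230,210:290],(400,400),interpolation=3)])[:,:,::-1])
E
```

```text
time_s: 11.1
tcp_pos: [0.5942, 0.0077, 0.1752]
ee_rot: [[0.096, -0.994, 0.056], [-0.861, -0.111, -0.497], [0.5, 0.0, -0.866]]
wrist_force: [0.8, 0.4, -1.7]
gripper_width: 0.159
gripper_force: 30.0
t 11.1 tcp [0.5942 0.0077 0.1752] turn [-0.006 -0.001  0.014] shift now [-0.0105  0.0001  0.0004] after [-0.0105  0.0001  0.0004] F [ 0.8  0.4 -1.7] w 0.159
[1.25 0.13 0.05]
```

View pics/crop6.png

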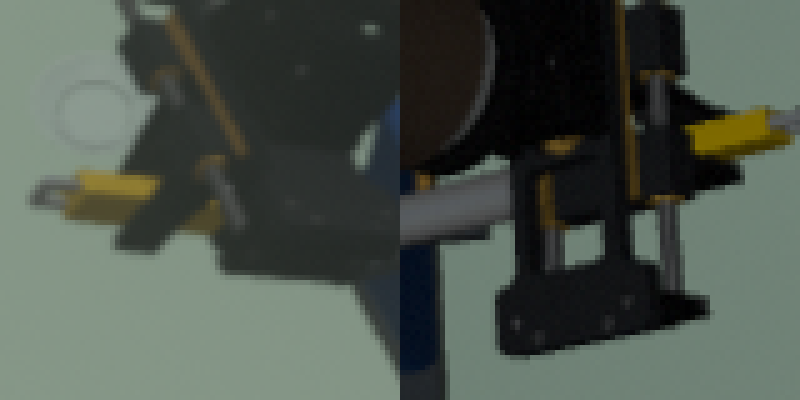

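The rod is in with no side force; about 20 mm remains. I now creep in and watch the force.

```bash
python3 -m handwheel '[[[0,0,0,-0.005,0,0,0],[0,0,0,-0.004,0,0,0],[0,0,0,-0.003,0,0,0],[0,0,0,-0.001,0,0,0],[0,0,0,0,0,0,0],[0,0,0,0,0,0,0]]]'
python3 -c "
from h import *
seat(0);F=r.sense()['wrist_force'];print(np.dot(F,[.095,-.861,.5]))"
python3 -m handwheel '[[[0,0,0,-0.001,0,0,0],[0,0,0,-0.001,0,0,0],[0,0,0,-0.001,0,0,0],[0,0,0,0,0,0,0]]]'
python3 -c "
from h import *
seat(0);F=r.sense()['wrist_force'];print(np.dot(F,[.095,-.861,.5]))"
```

```text
time_s: 11.8
tcp_pos: [0.593, 0.0188, 0.1688]
ee_rot: [[0.096, -0.994, 0.056], [-0.861, -0.111, -0.497], [0.5, -0.0, -0.866]]
wrist_force: [0.2, -0.7, -1.6]
gripper_width: 0.159
gripper_force: 30.0
t 11.8 tcp [0.593  0.0188 0.1688] turn [-0.007 -0.001  0.011] shift now [-0.0077  0.0001  0.0004] after [-0.0077  0.0001  0.0004] F [ 0.2 -0.7 -1.6] w 0.159
-0.1844328996670448
time_s: 12.2
tcp_pos: [0.5927, 0.0215, 0.1672]
ee_rot: [[0.096, -0.994, 0.056], [-0.861, -0.111, -0.497], [0.5, 0.0, -0.866]]
wrist_force: [0.7, -0.4, -1.6]
gripper_width: 0.159
gripper_force: 30.0
t 12.2 tcp [0.5927 0.0215 0.1672] turn [-0.007 -0.     0.012] shift now [-0.0046  0.0001  0.0004] after [-0.0046  0.0001  0.0004] F [ 0.7 -0.4 -1.6] w 0.159
-0.37205103249553034
```

```bash
cat > f.py <<'E'
from h import *
seat(0);F=r.sense()['wrist_force'];print("axial",np.dot(F,[.095,-.861,.5]).round(2))
E
python3 -m handwheel '[[[0,0,0,-0.001,0,0,0],[0,0,0,-0.001,0,0,0],[0,0,0,0,0,0,0]]]' >/dev/null; python3 f.py
python3 -m handwheel '[[[0,0,0,-0.001,0,0,0],[0,0,0,0,0,0,0]]]'>/dev/null; python3 f.py
```

```text
t 12.5 tcp [0.5925 0.0233 0.1662] turn [-0.007 -0.     0.013] shift now [-0.0025  0.0001  0.0004] after [-0.0025  0.0001  0.0004] F [ 0.2  0.8 -1.6] w 0.162
axial -1.49
t 12.7 tcp [0.5924 0.024  0.1658] turn [-0.006 -0.002  0.012] shift now [-0.0017  0.0001  0.0004] after [-0.0017  0.0001  0.0004] F [-0.5 -1.  -1.1] w 0.161
axial 0.22
```

```bash
python3 -m handwheel '[[[0,0,0,-0.001,0,0,0],[0,0,0,0,0,0,0]]]'>/dev/null; python3 f.py
python3 -m handwheel '[[[0,0,0,-0.0005,0,0,0],[0,0,0,0,0,0,0]]]'>/dev/null; python3 f.py
```

```text
t 12.9 tcp [0.5922 0.0241 0.1658] turn [ 0.001 -0.015  0.006] shift now [-0.0016 -0.0001  0.0004] after [-0.0016 -0.0001  0.0004] F [ 1.2 -4.1  0.9] w 0.157
axial 4.14
t 13.1 tcp [0.5921 0.0241 0.1657] turn [ 0.004 -0.019  0.003] shift now [-0.0015 -0.0002  0.0004] after [-0.0015 -0.0002  0.0004] F [ 0.2 -5.8  1.7] w 0.157
axial 5.87
```

The collar has met the rim: axial force rose to about 6 N, motion stopped, and it is within 1.5 mm of the estimate. I hold for over a second, then draw out.

```bash
python3 -m handwheel '[[[0,0,0,0,0,0,0],[0,0,0,0,0,0,0],[0,0,0,0,0,0,0],[0,0,0,0,0,0,0],[0,0,0,0,0,0,0],[0,0,0,0,0,0,0],[0,0,0,0,0,0,0],[0,0,0,0,0,0,0],[0,0,0,0,0,0,0],[0,0,0,0,0,0,0],[0,0,0,0,0,0,0],[0,0,0,0,0,0,0]]]'>/dev/null; python3 f.py
python3 -m handwheel '[[[0,0,0,0,0,0,0],[0,0,0,0,0,0,0],[0,0,0,0,0,0,0],[0,0,0,0,0,0,0]]]'>/dev/null; python3 f.py
python3 -m handwheel '[[[0,0,0,0.003,0,0,0],[0,0,0,0.006,0,0,0],[0,0,0,0.01,0,0,0],[0,0,0,0.012,0,0,0],[0,0,0,0.012,0,0,0],[0,0,0,0.012,0,0,0],[0,0,0,0.012,0,0,0],[0,0,0,0.012,0,0,0],[0,0,0,0.015,0,0,0],[0,0,0,0.02,0,0,0],[0,0,0,0.025,0,0,0],[0,0,0,0.025,0,0,0]]]'
python3 -m handwheel '[[[0,0,0,0.02,0,0,0],[0,0,0,0,0,0,0],[0,0,0,0,0,0,0],[0,0,0,0,0,0,0]]]'>/dev/null; python3 f.py
```

```text
t 14.3 tcp [0.5921 0.0241 0.1657] turn [ 0.003 -0.018  0.002] shift now [-0.0015 -0.0002  0.0004] after [-0.0015 -0.0002  0.0004] F [ 1.4 -5.6  1.7] w 0.157
axial 5.82
t 14.7 tcp [0.5921 0.0241 0.1657] turn [ 0.004 -0.018  0.002] shift now [-0.0015 -0.0002  0.0004] after [-0.0015 -0.0002  0.0004] F [ 1.6 -6.1  1.3] w 0.156
axial 6.05
time_s: 15.9
tcp_pos: [0.6079, -0.1172, 0.2478]
ee_rot: [[0.096, -0.994, 0.055], [-0.861, -0.111, -0.497], [0.5, 0.0, -0.866]]
wrist_force: [0.7, 0.2, -1.5]
gripper_width: 0.156
gripper_force: 30.0
t 16.3 tcp [ 0.6097 -0.1329  0.2565] turn [0.    0.    0.018] shift now [-1.838e-01 -3.000e-04  1.000e-04] after [-1.838e-01  0.000e+00  1.000e-04] F [-0.1 -0.4 -1.9] w 0.159
axial -0.62
```

```bash
cat > g.py <<'E'
from h import *
D=np.array([.448,-.258,.112])
def fin(up=0):
    G=gR(97,0);plan(D-.15*G[:,0]-[0,0,OFF-up],tool(G))
E
python3 -m handwheel '[[[0,-1,0,0,0,0,0],[0,-1,0,0,0,0,0],[0,-1,0,0,0,0,0],[0,-1,0,0,0,0,0],[0,-1,0,0,0,0,0],[0,0,0,0,0,0,0],[0,0,0,0,0,0,0],[0,0,0,0,0,0,0]]]'
python3 -c "
from g import *
fin(.1)"
```

```text
time_s: 17.1
tcp_pos: [0.6094, -0.1324, 0.2562]
ee_rot: [[0.112, -0.994, -0.002], [-0.994, -0.112, -0.001], [0.001, 0.002, -1.0]]
wrist_force: [-0.1, 0.9, -0.2]
gripper_width: 0.162
gripper_force: 30.0
t 17.1 tcp [ 0.6094 -0.1324  0.2562] turn [ 0.021 -0.01  -0.091] shift now [0.2566 0.1729 0.0626] after [0.255  0.1755 0.062 ] F [-0.1  0.9 -0.2] w 0.162
```

```bash
python3 -m handwheel '[[[0,0,0,0.02,0.013,0,0],[0,0,0,0.03,0.02,0,0],[0,0,0,0.03,0.02,0.01,0],[0,0,0,0.03,0.02,0.01,0],[0,0,0,0.03,0.02,0.01,0],[0,0,0,0.03,0.02,0.01,0],[0,0,0,0.03,0.02,0.01,0],[0,0,0,0.03,0.02,0.01,0],[0,0,0,0.026,0.02,0,0],[0,0,0,0,0,0,0],[0,0,0,0,0,0,0],[0,0,0,0,0,0,0]]]'
python3 -c "
from g import *
fin(.0)"
```

```text
time_s: 18.3
tcp_pos: [0.4671, -0.4055, 0.197]
ee_rot: [[0.113, -0.994, -0.0], [-0.994, -0.113, -0.0], [0.0, 0.0, -1.0]]
wrist_force: [0.5, -0.1, -1.0]
gripper_width: 0.159
gripper_force: 30.0
t 18.3 tcp [ 0.4671 -0.4055  0.197 ] turn [ 0.002 -0.001 -0.086] shift now [0.0012 0.0009 0.1028] after [0.0012 0.001  0.1028] F [ 0.5 -0.1 -1. ] w 0.159
```

```bash
python3 -m handwheel '[[[0,0,0,0.001,0.001,0.015,0],[0,0,0,0,0,0.02,0],[0,0,0,0,0,0.02,0],[0,0,0,0,0,0.02,0],[0,0,0,0,0,0.015,0],[0,0,0,0,0,0.011,0],[0,0,0,0,0,0,0],[0,0,0,0,0,0,0],[0,0,0,0,0,0,0],[0,0,0,0,0,0,0]]]'
python3 - <<'E'
from g import *
fin(0)
a,b=[cams.capture(n) for n in("scene","top")]
cv2.imwrite("pics/s7.png",a[:,:,::-1]);cv2.imwrite("pics/t7.png",b[:,:,::-1])
print(proj("scene",D),proj("top",D))
cv2.imwrite("pics/crop7.png",np.hstack([cv2.resize(a[130:230,180:280],(400,400),interpolation=3),cv2.resize(b[200:300,350:450],(400,400),interpolation=3)])[:,:,::-1])
E
```

```text
time_s: 19.3
tcp_pos: [0.4662, -0.4081, 0.0971]
ee_rot: [[0.111, -0.994, 0.002], [-0.994, -0.111, -0.001], [0.001, -0.002, -1.0]]
wrist_force: [0.4, -0.2, -0.9]
gripper_width: 0.159
gripper_force: 30.0
t 19.3 tcp [ 0.4662 -0.4081  0.0971] turn [-0.016 -0.012 -0.102] shift now [-0.0012 -0.0002  0.0029] after [-0.0012 -0.0002  0.0029] F [ 0.4 -0.2 -0.9] w 0.159
[249.97502012 171.91451515] [389.33402521 250.05582526]
```

View pics/crop7.png

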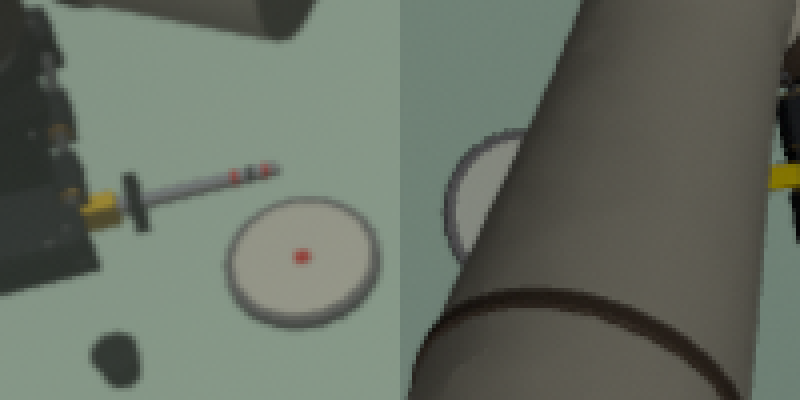

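In the scene crop the tip is at full-image (250.0,172.2), against (250.0,171.9) wanted. The dot is at (255.5,194.2) and the rod is level and clear of everything. After a last small trim and settling, I hand in.

```bash
python3 -m handwheel '[[[0,0,0,-0.001,0,0.0025,0],[0,0,0,0,0,0,0],[0,0,0,0,0,0,0],[0,0,0,0,0,0,0],[0,0,0,0,0,0,0],[0,0,0,0,0,0,0],[0,0,0,0,0,0,0],[0,0,0,0,0,0,0]]]' >/dev/null
python3 - <<'E'
from g import *
fin(0);print("dot scene",plane("scene",(255.5,194.2),.012),"jv",np.abs(r.sense()["joint_velocities"]).max())
print(r.finish_job())
E
```

```text
t 20.2 tcp [ 0.4655 -0.4068  0.0936] turn [-0.    -0.    -0.104] shift now [ 0.0001 -0.0008 -0.0006] after [ 0.0001 -0.0008 -0.0006] F [ 1.2 -0.2 -1.1] w 0.159
dot scene [ 0.44899666 -0.25869119  0.012     ] jv 0.1398912774364666
the job is handed in; nothing more can be done
None
```

I handed the job in at 20.2 s: the dipstick went into the tube until its collar met the mouth at about 6 N, stayed there for 1.6 s, was drawn right out, and is now held level with its tip about 10 cm above the red dot. The gripper hid the collar from both cameras, so I judged the seating by force and position only.

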